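# Gauge a brass bushing in a taper slot

### The job

Gauge the brass bushing that stands on the bench: slide it upright along the tapered slot of the gauge, from the wide end, until it wedges with a firm but gentle push of about 12 N, so that the bushing alone drives the drag pointer ahead of it. Then draw it back out, leaving the pointer where the bushing stopped, and stand the bushing in the empty compartment of the shallow tray. Do not ram the gauge, do not touch the pointer with the gripper, and leave everything else on the bench undisturbed.

Things in the scene. Friction and masses are not known exactly. Their poses are not given: they have to be found in the camera images.
- bushing: Loose brass bushing to gauge (0.13 to 0.27 kg), standing upright alone on the bench, 72 mm tall. Origin: centre of its underside, z up along its axis. The lower 40 mm is a plain round shank, the part gauged: diameter between 16 and 20 mm, not known closer. The upper 32 mm (40 to 72 mm above the origin) is a round head, diameter 24 mm, to grip from above.
- gauge: Fixed steel taper gauge. Origin: centre of the underside of its base plate (200 x 104 mm, 8 mm thick). x runs along the slot from the wide end (-x) to the narrow end, y to the left, z up. The plate's flat top, 8 mm up, is the slot's floor; it is free from x = -100 to -73 mm, before the wide end. The slot lies between the fence (right) and the tapered jaw (left).
- fence: Straight steel fence fixed on the gauge, its origin and axes the same as the gauge's. Its working face, the right side of the slot, is upright, at y = -10 mm, parallel to x, from x = -55 to 80 mm; its top is 30 mm up and has ticks.
- jaw: Tapered steel jaw fixed on the gauge, top 30 mm up. Axes parallel to the gauge's, same y and z origin; its x setting differs by up to 12 mm either way. At this origin's x the slot is 18.0 mm wide; it narrows 0.2 mm per mm towards +x, from 30 mm (x = -60 mm) to 6 mm (x = 60 mm).
- slot_mid (a point): Point on the slot's floor at the jaw's origin x, 9 mm left of the fence's face. The shank wedges where the slot is as wide as it, within some 11 mm of here along x, either way. A push of about 12 N wedges it; above 22 N on fence or jaw is ramming. Wedged, it sticks by friction and takes up to about 20 N towards -x to come free.
- pointer (a joint): Travel of the drag pointer along the slot, m: 0 nearest the wide end, growing towards the narrow end, up to 0.10; starts at 0 to 0.012. It slides with a friction of about 1 N and stays where left. A small aluminium slide in the slot, nowhere higher than 33 mm above the bench, with a thin index lying over the ticked fence.
- pointer_face (a point): Middle of the pointer's flat upright rear face, which looks to the wide end and which the shank pushes; 19 mm above the bench, at gauge x = -50 mm plus the pointer's travel. The face is 11 mm wide.
- tray: A shallow clear plastic tray fixed to the bench, 170 x 96 mm, walls 22 mm tall and 3 mm thick, floor 3 mm thick. Origin: centre of its underside, x along its long side, z up. A wall across the middle (x = 0) makes two compartments of about 80 x 90 mm; the empty one is on the -x side, its centre at x = -42 mm, y = 0.
- done_bushing: A like brass bushing already gauged, standing loose in the +x compartment of the tray (about x = 45 mm). Leave it alone. Origin: centre of its underside.
- hex_standoff: Bystander: small standing standoff, 18 mm across and 46 mm tall, origin at its foot. Leave it alone.
- collar: Bystander: flat steel collar lying on the bench, 32 mm across, 12 mm high. Leave it alone.
- jar: Bystander: white jar, 44 mm across, 50 mm tall. Leave it alone.
- pliers: Bystander: pliers lying flat, about 160 mm long. Leave it alone.
- driver: Bystander: screwdriver lying flat, 160 mm long. Leave it alone.
- cover: Bystander: flat metal cover plate 90 x 50 x 4 mm. Leave it alone.

How it is judged:
On the way:
1. the shank is wedged: it bears on the fence side and on the tapered jaw with more than 4 N each, upright in the slot (contact force between bushing and jaw above 4 N and contact force between bushing and fence above 4 N and x of bushing in the frame of jaw between -0.014 and -0.002 m and z of bushing in the frame of gauge below 0.016 m and angle between bushing's own z axis and vertical below 0.2 rad), for 0.2 s.
At the end, for the whole second after the job is handed in: The drag pointer stands where the wedged bushing left it (its rear face from 2.5 mm short of to 5.5 mm beyond the origin of the jaw along the slot), and the bushing stands upright (within 0.1 rad) and still on the floor of the tray's empty compartment (x of pointer_face in the frame of jaw between -0.0025 and 0.0055 m and x of bushing in the frame of tray between -0.08 and -0.006 m and y of bushing in the frame of tray between -0.044 and 0.044 m and z of bushing in the frame of tray below 0.007 m and angle between bushing's own z axis and vertical below 0.1 rad and linear speed of bushing below 0.02 m/s); the robot touches nothing.
It fails at once if the gauge is rammed: more than 22 N between the bushing and the jaw or the fence (contact force between bushing and jaw above 22 N or contact force between bushing and fence above 22 N).
It fails at once if the gripper pushes the pointer (contact force between the fingers and pointer above 1 N).
It fails at once if another thing on the bench is moved by more than 30 mm (distance of any of hex_standoff, collar, jar, pliers, driver, cover, done_bushing from where it was at the start of the episode above 0.03 m).
It also fails if it takes over 59 s, if anything falls off the work surface, if the arm or the gripper's body presses on something with over 40 N, if the wrist force passes 120 N, or if a joint passes its speed limit or range.

### The arm

A 6-joint arm with a two-finger parallel gripper is mounted at the origin on the work surface. World frame = base frame: x ahead of the robot, y to its left, z up, the work surface at z = 0. Lengths are in m, angles in rad, forces in N, time in s.
With the tool pointing down it reaches from about 0.375 to 0.975 m from the base axis. Payload 3.8 kg.
Tool frame: the origin (TCP) lies at the very end of the fingers, on their centre line; the grasp point (between the pads) lies 19 mm behind it (bot.pinch_z is the distance from the TCP to the grasp point, in m); x points along the fingers, y is the direction in which the jaws open and shut, and the axes are right-handed (so a half turn about x gives the same grasp; the last joint's range is limited). The gripper opens to 85 mm and grips with 20 to 120 N. Pads are 22 mm wide; open, the fingers measure 114 mm over their backs; the gripper's body (76 mm by 85 mm) begins 54 mm behind the grasp point. The pads swing forward as they close: fully open they stand 13 mm farther back than shut.
Start: joints at [-1.316, 0.264, 1.604, -0, 1.274, -0.037], TCP at [0.194, -0.646, 0.231] pointing down, gripper open.
Joint ranges: [-2.63, 2.63], [-0.94, 2.18], [0.31, 2.57], [-1.31, 4.45], [0, 2.66], [-2.55, 2.55]. Speed limits (rad/s): [2.57, 2.57, 3.14, 3.14, 3.14, 3.14].

### API

Orientations are given as a rotation vector (axis times angle).
In Python, from workcell import monitor, imaging, finish_job, bot gives the robot as it stands.
- The arm moves only by the tool jog_arm, never from a script. Its argument "rows" is a list of rows, each a list of 7 numbers: the shift along the tool's x, y, z in m, then the turn, a rotation vector about the tool's x, y, z in rad, then the opening in per cent of the stroke, from 0 (shut) to 100 (fully open). A call has 1 to 20 rows; each row is the pose to reach, as a shift and turn from the pose measured when the call began, along the tool's axes at that moment; what a row does not reach only later rows make up. A row lasts 1/10 s, in which the tool goes at most 50 mm and 8.59 degrees, less where a joint would pass 70% of its speed; a pose out of reach is approached as far as the arm can. A call with a gripper value outside its range is refused whole. The fingers move at their own pace and stop on an object; "force" is the grip in N (left out, the last holds). Time passes only in rows, so rows that repeat a pose let the fingers close. It gives the time, the measured TCP pose, the force and the opening at its end, in the units of the state.
- monitor.read_state(): the state, without advancing time (a new reading comes with each control period).
- imaging.read_camera(name): name is "scene" or "top"; returns the picture (400x640x3 uint8, blue, green, red); there is no depth.
- imaging.camera_params(name): a dict with "fx", "fy", "cx", "cy" (pixels), "k1" (the pictures are not rectified: a ray, as slopes to the right and down, at radius r is drawn at 1 + k1 r^2 times it, then the intrinsics apply), "T" (4x4, takes a point from camera to world coordinates). Camera axes: x right, y down, z forward; pixel columns grow to the right and rows downward; lengths in m; the calibration is good to about 2 mm. A picture is of the moment at which its call begins. camera_params takes no time and is no camera call.
- finish_job(): hands the job in, once; it reports no verdict.
The state is a dict: "time": time; "q": joint angles; "joint_vel": joint speeds; "joint_torque": joint torques, N m; "tool_pos": TCP position; "tcp_rot": TCP orientation; "wrist_force": force on the tool from outside, world axes, zero at the start; "torque": the same for the moment, N m; "width": opening from 0.0 (shut) to 1.0 (fully open).
Only numpy, scipy, OpenCV 4.12 (cv2) and the standard library are available. Lean on these libraries where they do the work, as an engineer would, in place of code of your own. Each camera call takes 0.05 s, during which the arm holds its last target. There are 200 camera calls.

## Working session

There is one attempt and no reset: what is moved stays moved. The work goes in short steps, Python scripts to look and compute and a tool call to move; the robot and the scene stay as the last step left them, time stands still between calls to the robot, and variables do not carry over. Pictures are saved under pics/ and viewed, about 8 in all and at most 12, crops included, and the job is handed in when it is done.

Besides the shell and the picture viewer there is one more tool, called after ">>>" in YAML: its name, and indented under it one key for each argument. jog_arm: Moves the arm, as the interface text tells. Its arguments: {"type":"object","properties":{"rows":{"type":"array","items":{"type":"array","items":{"type":"number"}}},"force":{"type":"number"}},"required":["rows"]}

```bash
ls; mkdir -p pics
python3 - <<'E'
from workcell import monitor, imaging, bot
import cv2
for n in("scene","top"):
    cv2.imwrite(f"pics/{n}0.png",imaging.read_camera(n)); p=imaging.camera_params(n); print(n,p)
print(monitor.read_state(),bot.pinch_z)
E
```

```text
pics
scene {'fx': 393.49084126081, 'fy': 393.49084126081, 'cx': 324.62818333117247, 'cy': 198.05379159104817, 'k1': -0.05405130074064438, 'T': array([[ 0.72154506,  0.49775751, -0.48125897,  0.98539138],
       [ 0.6921473 , -0.53609718,  0.4832514 , -0.39568902],
       [-0.01745956, -0.68178976, -0.73133979,  0.65405325],
       [ 0.        ,  0.        ,  0.        ,  1.        ]])}
top {'fx': 383.7981219740135, 'fy': 383.7981219740135, 'cx': 316.8493249431459, 'cy': 196.22662494817962, 'k1': -0.06735850117716487, 'T': array([[ 0.00970188, -0.99672351,  0.08030022,  0.50122503],
       [-0.99977508, -0.00815429,  0.01957806, -0.00940704],
       [-0.01885912, -0.0804721 , -0.99657843,  1.12636698],
       [ 0.        ,  0.        ,  0.        ,  1.        ]])}
{'time': 0.1, 'q': array([-1.31594343e+00,  2.64703135e-01,  1.60527373e+00, -1.95614979e-05,
        1.27373748e+00, -3.68892494e-02]), 'joint_vel': array([ 0.00020297, -0.0014948 , -0.00345389,  0.00024168, -0.00093209,
       -0.00018244]), 'joint_torque': array([ 4.72672873e-04, -5.16704786e+01, -3.68589771e+01, -1.07469320e-04,
        6.26313573e-03, -1.92977853e-05]), 'tool_pos': array([ 0.19396883, -0.64580817,  0.23004989]), 'tcp_rot': array([ 2.06534824,  0.30567365, -2.06586884]), 'wrist_force': array([0.18642773, 0.70784826, 0.08307186]), 'torque': array([ 0.02786087, -0.02017173, -0.0154279 ]), 'width': 1.005048981792352} 0.0187
```

View pics/top0.png

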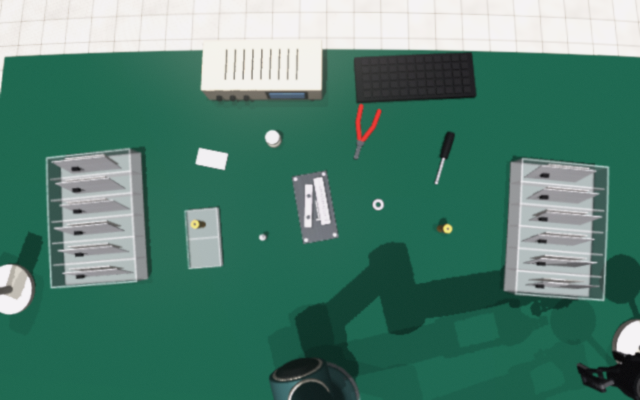

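View pics/scene0.png

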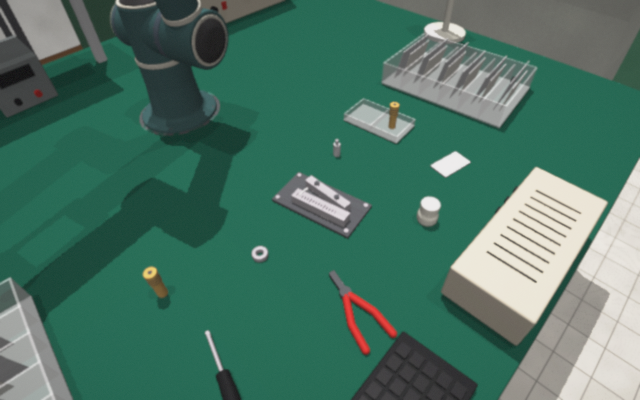

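Top view: bushing about (447,229), gauge about (314,207), tray about (203,238) with the done bushing in its far half. Scene view: bushing foot at about (161,294), gauge at about (322,203). Next I'll enlarge crops of each.

Run:
```python
import cv2,numpy as np
t=cv2.imread("pics/top0.png");s=cv2.imread("pics/scene0.png")
def c(i,x,y,w,h,k): return cv2.resize(i[y:y+h,x:x+w],None,fx=k,fy=k,interpolation=cv2.INTER_CUBIC)
a=c(t,285,165,60,85,7)      # 420x595
b=c(s,268,165,110,75,3.4)     # 374x255
d=c(t,430,212,34,34,5); e=c(s,138,258,34,48,5); f=c(t,178,200,50,75,2)
im=np.zeros((600,800,3),np.uint8)
def put(q,x,y): im[y:y+q.shape[0],x:x+q.shape[1]]=q[:600-y,:800-x]
put(a,0,0);put(b,424,0);put(d,424,260);put(e,600,260);put(f,424,440)
cv2.imwrite("pics/crop1.png",im)
```

```text
(no output)
```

View pics/crop1.png

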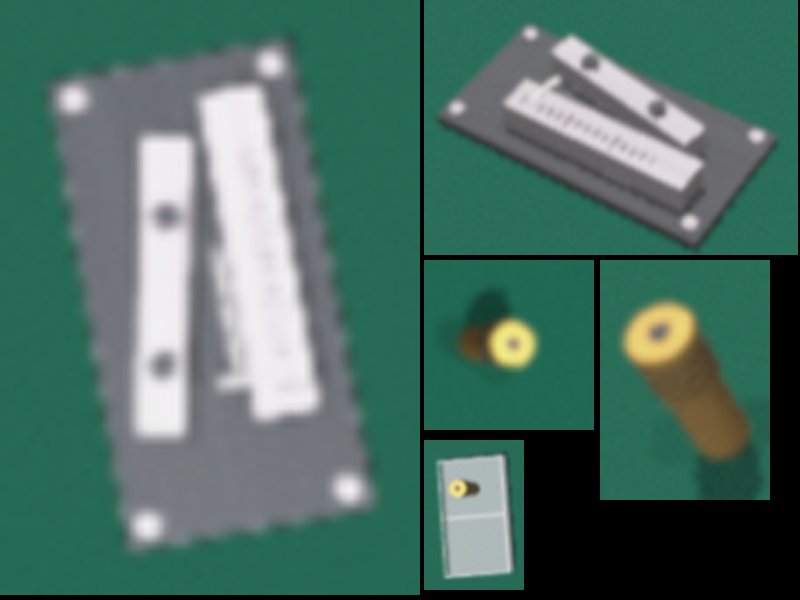

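Crops: the gauge's wide end is at the bottom of the top view (nearest the robot), with the fence on the image right and the jaw on the left. The pointer index sits near the wide end, and the empty tray compartment is the lower (near-robot) half. Next I'll fit the poses.

```bash
cat > h.py <<'E'
import numpy as np
from scipy.spatial.transform import Rotation as R
from scipy.optimize import least_squares
from workcell import monitor, imaging
P={n:imaging.camera_params(n) for n in("top","scene")}
def proj(n,p):
    c=P[n];p=np.atleast_2d(p);q=(p-c["T"][:3,3])@c["T"][:3,:3]
    s=q[:,:2]/q[:,2:];s=s*(1+c["k1"]*(s**2).sum(1,keepdims=True))
    return s*c["fx"]+[c["cx"],c["cy"]]
def tri(obs,z=None):  # obs: {cam: px}; point, optional known height
    f=lambda v:np.r_[tuple((proj(n,[v[0],v[1],v[2] if z is None else z])-px).ravel() for n,px in obs.items())]
    r=least_squares(f,[.5,0,.03]); return r.x,r.fun
def fit(obs,x0): # obs: list of (cam, local pts, px); pose x,y,yaw
    def f(v):
        c,s=np.cos(v[2]),np.sin(v[2]);M=np.array([[c,-s,0],[s,c,0],[0,0,1]])
        return np.concatenate([(proj(n,np.array(l)@M.T+[v[0],v[1],0])-px).ravel() for n,l,px in obs])
    r=least_squares(f,x0);return r.x,r.fun.round(1)
def jog(pos,yaw_y):
    """tool shift/turn from now to pos, tool x down, tool y at world angle yaw_y (or + pi, the nearer)"""
    s=monitor.read_state();A=R.from_rotvec(s["tcp_rot"]);best=None
    for a in(yaw_y,yaw_y+np.pi):
        x=np.array([0,0,-1.]);y=np.array([np.cos(a),np.sin(a),0]);B=R.from_matrix(np.c_[x,y,np.cross(x,y)])
        rv=(A.inv()*B).as_rotvec()
        if best is None or np.linalg.norm(rv)<np.linalg.norm(best):best=rv
    return A.inv().apply(np.array(pos)-s["tool_pos"]).round(4),best.round(4)
E
python3 - <<'E'
from h import *
u=lambda pts,k,o,c:(np.array(pts,float)-c+.5)/k-.5+np.array(o)
bt=u([[513,344]],5,(430,212),(424,260));bs=u([[660,332]],5,(138,258),(600,260))
print("bush",tri({"top":bt,"scene":bs}),tri({"top":bt},.072)[0],tri({"scene":bs},.072)[0])
pc=[[.1,.052,.008],[.1,-.052,.008],[-.1,-.052,.008],[-.1,.052,.008]]
gt=u([[52,88],[290,38],[372,505],[128,550]],7,(285,165),(0,0))
gs=u([[776,140],[697,247],[438,120],[530,25]],3.4,(268,165),(424,0))
for o in([("top",pc,gt)],[("scene",pc,gs)],[("top",pc,gt),("scene",pc,gs)]):
    g,r=fit(o,[.5,0,.1]);print("gauge",g.round(4),r)
c,s=np.cos(g[2]),np.sin(g[2])
for n,pts,z in(("jaw L/far..",[[143,135],[193,138],[187,437],[135,437]],.03),("fence",[[200,95],[262,86],[320,405],[255,417]],.03),("index",[[222,385],[245,380]],.031)):
  for p in u(pts,7,(285,165),(0,0)):
    w=tri({"top":p},z)[0][:2]-g[:2];print(n,(np.array([c*w[0]+s*w[1],-s*w[0]+c*w[1]])*1e3).round(1))
tc=[[.085,.048,.022],[.085,-.048,.022],[-.085,-.048,.022],[-.085,.048,.022]]
print("tray",fit([("top",tc,u([[437,461],[504,455],[512,572],[446,577]],2,(178,200),(424,440)))],[.4,.3,.1]))
st=monitor.read_state();print(R.from_rotvec(st["tcp_rot"]).as_matrix().round(3))
E
```

```text
bush (array([ 0.50030217, -0.34826209,  0.07223009]), array([ 0.20719147,  0.09648393,  0.14110238, -0.01135349])) [ 0.5005627  -0.34776568  0.03      ] [ 0.49994752 -0.34843181  0.03      ]
gauge [0.5612 0.0189 0.1837] [-0.7 -1.   0.1 -0.   0.5  0.6  0.   0.4]
gauge [0.5639 0.0164 0.1847] [ 0.9 -0.2 -0.1  0.2 -0.4 -0.6 -0.4  0.4]
gauge [0.5625 0.0177 0.1839] [-0.3 -1.5  0.5 -0.5  0.9  0.1  0.5 -0.1  0.8 -0.8 -0.3 -0.5 -0.4 -1.3
 -0.4 -0.2]
jaw L/far.. [66.7 17. ]
jaw L/far.. [61.8 -3. ]
jaw L/far.. [-58.3  20.5]
jaw L/far.. [-54.7  41.4]
fence [78.9 -8.9]
fence [ 78.  -34.7]
fence [-54.9 -35.1]
fence [-55.1  -8.2]
index [-40.    2.8]
index [-39.6  -6.8]
tray (array([0.46680988, 0.34105245, 0.10172934]), array([ 0.7, -0.2, -0.6, -0.2, -0.2,  0.1,  0.2,  0.3]))
[[-0.001  0.288 -0.958]
 [ 0.002 -0.958 -0.288]
 [-1.    -0.002 -0.   ]]
```

```bash
python3 -c "
from h import *
print(jog([.5003,-.348,.13],.184),jog([.5003,-.348,.044],.184))"
```

```text
(array([ 0.1005, -0.1969, -0.379 ]), array([-1.463 , -0.0016,  0.0017])) (array([ 0.1865, -0.1967, -0.379 ]), array([-1.463 , -0.0016,  0.0017]))
```

>>> jog_arm:
  rows:
    - [0.05,-0.1,-0.19,-0.73,0,0,60]
    - [0.05,-0.1,-0.19,-0.73,0,0,60]
    - [0.05,-0.1,-0.19,-0.73,0,0,60]
    - [0.05,-0.1,-0.19,-0.73,0,0,60]
    - [0.05,-0.1,-0.19,-0.73,0,0,60]
    - [0.1005,-0.1969,-0.379,-1.463,-0.0016,0.0017,60]
    - [0.1005,-0.1969,-0.379,-1.463,-0.0016,0.0017,60]
    - [0.1005,-0.1969,-0.379,-1.463,-0.0016,0.0017,60]
    - [0.1005,-0.1969,-0.379,-1.463,-0.0016,0.0017,60]
    - [0.1005,-0.1969,-0.379,-1.463,-0.0016,0.0017,60]
    - [0.1005,-0.1969,-0.379,-1.463,-0.0016,0.0017,60]
    - [0.1005,-0.1969,-0.379,-1.463,-0.0016,0.0017,60]
    - [0.1005,-0.1969,-0.379,-1.463,-0.0016,0.0017,60]

```text
time: 1.4
tool_pos: [0.4997, -0.3489, 0.1302]
tcp_rot: [1.074, 1.289, -1.075]
wrist_force: [-0.4, 0.4, -0.4]
width: 0.599
```

Run:
```python
from h import *
import cv2
print(jog([.5003,-.348,.044],.184),monitor.read_state()["tool_pos"])
k=lambda i,x,y:cv2.resize(i[y:y+100,x:x+100],None,fx=4,fy=4,interpolation=cv2.INTER_CUBIC)
cv2.imwrite("pics/g1.png",np.hstack([k(imaging.read_camera("top"),400,180),k(imaging.read_camera("scene"),105,225)]))
```

```text
(array([ 0.0862,  0.0008, -0.0008]), array([-0.0026,  0.0005,  0.0002])) [ 0.4996605  -0.34890587  0.13019783]
```

View pics/g1.png

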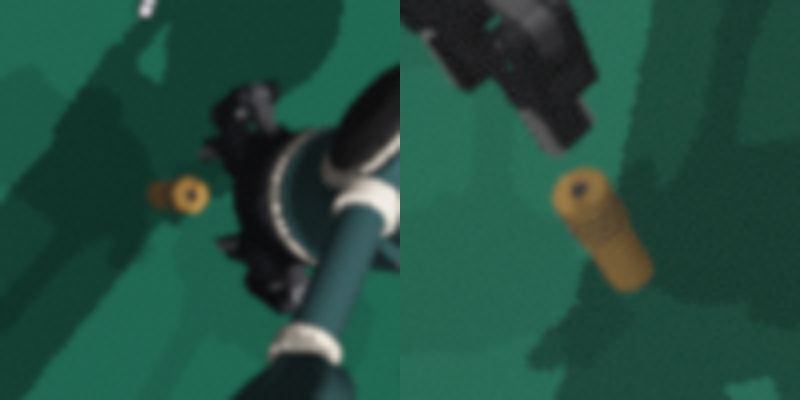

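The open gripper stands above the upright bushing; the offset in the top view is parallax. Descending and gripping.

>>> jog_arm:
  rows:
    - [0.04,0.0008,-0.0008,0,0,0,60]
    - [0.08,0.0008,-0.0008,0,0,0,60]
    - [0.0862,0.0008,-0.0008,0,0,0,60]
    - [0.0862,0.0008,-0.0008,0,0,0,60]
    - [0.0862,0.0008,-0.0008,0,0,0,25]
    - [0.0862,0.0008,-0.0008,0,0,0,10]
    - [0.0862,0.0008,-0.0008,0,0,0,10]
    - [0.0862,0.0008,-0.0008,0,0,0,10]
    - [0.0862,0.0008,-0.0008,0,0,0,10]
    - [0.0862,0.0008,-0.0008,0,0,0,10]
    - [0.0862,0.0008,-0.0008,0,0,0,10]
  force: 50

```text
time: 2.6
tool_pos: [0.5017, -0.3499, 0.047]
tcp_rot: [1.073, 1.284, -1.074]
wrist_force: [-2.0, -1.7, 5.9]
width: 0.263
```

Run:
```python
from h import *
# gauge frame -> world, with fence at y=-10: picture put the fence face ~1.5 mm further left; take half
g=np.array([.5625,.0177]);a=.184;ex=np.array([np.cos(a),np.sin(a)]);ey=np.array([-ex[1],ex[0]])
g=g+ .001*ey
s=monitor.read_state();print(s["width"],s["tool_pos"])
w=lambda x,y,z:np.r_[g+x*ex+y*ey,z]
for p in([.5003,-.348,.16],w(-.09,.003,.16),w(-.09,.003,.056)):print(np.round(p,4),*jog(p,a))
```

```text
0.26298183685181337 [ 0.50173964 -0.34985116  0.04700736]
[ 0.5003 -0.348   0.16  ] [-0.113  -0.0008 -0.0016] [-0.0026  0.0044 -0.0028]
[0.4733 0.0052 0.16  ] [-0.1144  0.0364 -0.3538] [-0.0026  0.0044 -0.0028]
[0.4733 0.0052 0.056 ] [-0.0104  0.0361 -0.3543] [-0.0026  0.0044 -0.0028]
```

>>> jog_arm:
  rows:
    - [-0.04,0,0,0,0,0,10]
    - [-0.09,0,0,0,0,0,10]
    - [-0.114,0.003,-0.04,0,0.0044,-0.0028,10]
    - [-0.114,0.008,-0.08,0,0.0044,-0.0028,10]
    - [-0.114,0.013,-0.12,0,0.0044,-0.0028,10]
    - [-0.114,0.018,-0.16,0,0.0044,-0.0028,10]
    - [-0.114,0.022,-0.2,0,0.0044,-0.0028,10]
    - [-0.114,0.026,-0.24,0,0.0044,-0.0028,10]
    - [-0.114,0.03,-0.28,0,0.0044,-0.0028,10]
    - [-0.114,0.033,-0.32,0,0.0044,-0.0028,10]
    - [-0.114,0.036,-0.354,-0.0026,0.0044,-0.0028,10]
    - [-0.114,0.0364,-0.354,-0.0026,0.0044,-0.0028,10]
    - [-0.114,0.0364,-0.354,-0.0026,0.0044,-0.0028,10]
    - [-0.114,0.0364,-0.354,-0.0026,0.0044,-0.0028,10]
    - [-0.114,0.0364,-0.354,-0.0026,0.0044,-0.0028,10]

```text
time: 4.1
tool_pos: [0.4734, 0.0044, 0.1596]
tcp_rot: [1.073, 1.29, -1.074]
wrist_force: [0.8, -0.5, -3.0]
width: 0.261
```

Run:
```python
from h import *
import cv2
s=monitor.read_state();print(s["width"],s["tool_pos"],s["wrist_force"])
a=.184;ex=np.array([np.cos(a),np.sin(a)]);ey=np.array([-ex[1],ex[0]]);g=np.array([.5625,.0177])+.001*ey
w=lambda x,y,z:np.r_[g+x*ex+y*ey,z]
print(*jog(w(-.09,.003,.058),a))
k=lambda i,x,y:cv2.resize(i[y:y+140,x:x+100],None,fx=4,fy=4,interpolation=cv2.INTER_CUBIC)
cv2.imwrite("pics/g2.png",np.hstack([k(imaging.read_camera("top"),260,140),k(imaging.read_camera("scene"),230,110)]))
```

```text
0.2605997811016983 [0.4734173  0.00438785 0.15963608] [ 0.83027869 -0.52455602 -3.00276983]
[ 0.1016 -0.     -0.0008] [-0.0013  0.0003 -0.0002]
```

View pics/g2.png

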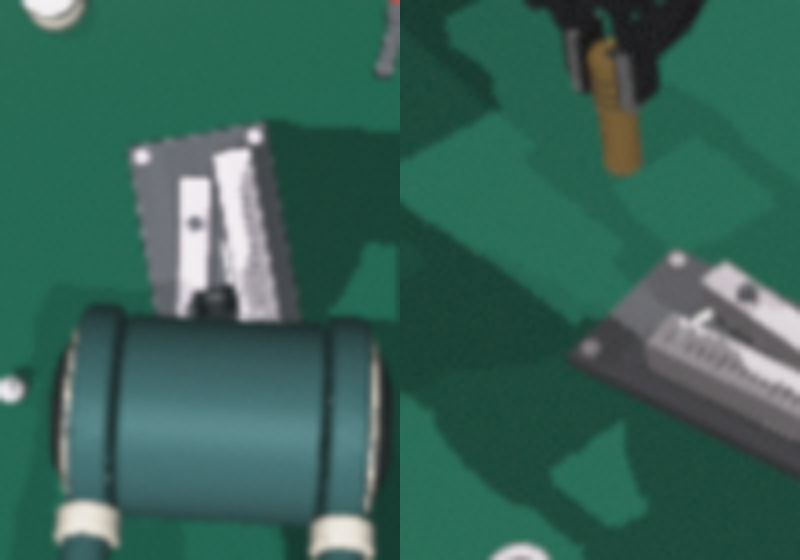

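The bushing hangs upright in the grip, foot at crop (620,170) in the scene view; the pointer index is near the wide end at crop (705,318). Lowering onto the free floor.

>>> jog_arm:
  rows:
    - [0.04,0,-0.0008,0,0,0,10]
    - [0.08,0,-0.0008,0,0,0,10]
    - [0.095,0,-0.0008,0,0,0,10]
    - [0.1016,0,-0.0008,0,0,0,10]
    - [0.1016,0,-0.0008,0,0,0,10]
    - [0.1016,0,-0.0008,0,0,0,10]
    - [0.1016,0,-0.0008,0,0,0,10]

```text
time: 4.9
tool_pos: [0.4749, 0.0049, 0.0596]
tcp_rot: [1.075, 1.287, -1.072]
wrist_force: [-0.3, -0.1, -2.1]
width: 0.261
```

Run:
```python
from h import *
import cv2
s=monitor.read_state();print(s["tool_pos"],s["wrist_force"],R.from_rotvec(s["tcp_rot"]).as_matrix().round(3))
i=imaging.read_camera("scene")
cv2.imwrite("pics/g3.png",cv2.resize(i[150:240,260:380],None,fx=6,fy=6,interpolation=cv2.INTER_CUBIC))
```

```text
[0.47489781 0.00492795 0.05956619] [-0.33698034 -0.06824399 -2.08753658] [[ 0.003  0.983  0.181]
 [-0.     0.181 -0.983]
 [-1.     0.003  0.001]]
```

View pics/g3.png

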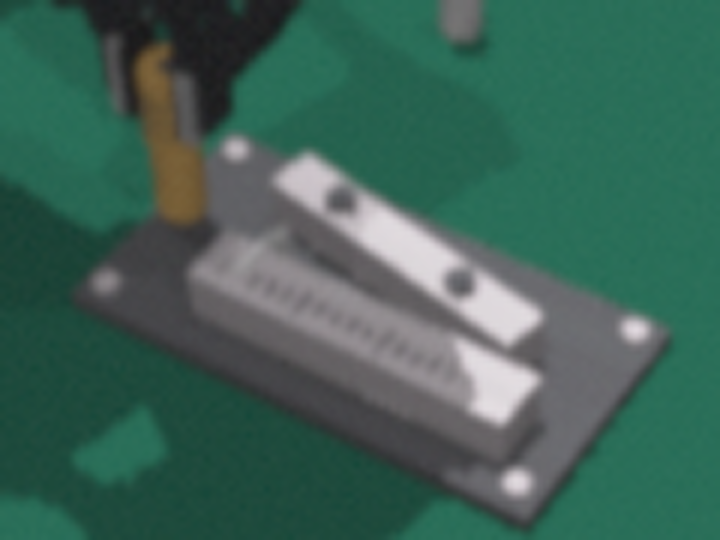

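The bushing's foot is at crop (181,222), on the free floor short of the slot. The index is at crop (262,248), lying over the fence. Checking lateral alignment within this one view.

Run:
```python
from h import *
u=lambda p:(np.array(p,float)+.5)/6-.5+[260,150]
pc=[[.1,.052,.008],[.1,-.052,.008],[-.1,-.052,.008]]
o1=("scene",pc,u([[670,335],[528,527],[77,296]]))
o2=("scene",[[-.055,-.01,.03],[.08,-.01,.03]],u([[230,233],[541,378]]))
s=monitor.read_state();
for o in([o1],[o2],[o1,o2]):
    g,r=fit(o,[.5625,.0177,.184]);print(g.round(4),r)
    c,sn=np.cos(g[2]),np.sin(g[2])
    def loc(p):
        w=np.array(p[:2])-g[:2];return (np.array([c*w[0]+sn*w[1],-sn*w[0]+c*w[1]])*1e3).round(1)
    print("tcp",loc(s["tool_pos"]))
    f=tri({"scene":u([[182,225]])},.0126)[0];print("foot front-edge",loc(f), "foot silhouettes", [loc(tri({"scene":u([q])},.0126)[0]) for q in([158,214],[206,214])])
    print("jaw",[loc(tri({"scene":u([q])},.03)[0]) for q in([275,180],[312,152],[543,318],[513,347])])
```

```text
[0.5633 0.0172 0.1781] [ 0.9  0.1 -0.  -0.1 -0.9 -0.2]
tcp [-89.3   3.7]
foot front-edge [-84.2  -3.6] foot silhouettes [array([-95.6,  -3.8]), array([-80. ,   6.1])]
jaw [array([-57.4,  21.6]), array([-54.3,  41.7]), array([64.4, 15.8]), array([62.6, -1.8])]
[0.5623 0.0175 0.1854] [-0.2 -0.2  0.2  0.2]
tcp [-88.3   3.9]
foot front-edge [-83.2  -3.4] foot silhouettes [array([-94.6,  -3.6]), array([-79. ,   6.3])]
jaw [array([-56.2,  21.6]), array([-53. ,  41.7]), array([65.5, 14.9]), array([63.6, -2.7])]
[0.5629 0.0173 0.1797] [ 0.8 -0.1 -0.1 -0.3 -1.  -0.2 -0.  -0.1  0.3  0.5]
tcp [-88.9   3.6]
foot front-edge [-83.8  -3.6] foot silhouettes [array([-95.2,  -3.8]), array([-79.6,   6.1])]
jaw [array([-56.9,  21.6]), array([-53.9,  41.7]), array([64.8, 15.6]), array([63., -2.])]
```

>>> jog_arm:
  rows:
    - [0.001,0.006,0,0,0,0,10]
    - [0.001,0.012,0,0,0,0,10]
    - [0.001,0.018,0,0,0,0,10]
    - [0.001,0.024,0,0,0,0,10]
    - [0.001,0.03,0,0,0,0,10]
    - [0.001,0.036,0,0,0,0,10]
    - [0.001,0.042,0,0,0,0,10]
    - [0.001,0.048,0,0,0,0,10]
    - [0.001,0.05,0,0,0,0,10]
    - [0.001,0.05,0,0,0,0,10]
    - [0.001,0.05,0,0,0,0,10]

```text
time: 6.05
tool_pos: [0.524, 0.0141, 0.0586]
tcp_rot: [1.075, 1.287, -1.072]
wrist_force: [-0.2, 0.0, -3.4]
width: 0.264
```

```bash
cat > g.py <<'E'
from h import *
def st():
    s=monitor.read_state();a=.182;ex=np.array([np.cos(a),np.sin(a)]);ey=np.array([-ex[1],ex[0]])
    w=s["tool_pos"][:2]-[.5628,.0174];f=s["wrist_force"]
    print("t",round(s["time"],2),"gauge xy mm",(np.array([w@ex,w@ey])*1e3).round(2),"z",s["tool_pos"][2].round(4),"F fwd,left,up",np.round([f[:2]@ex,f[:2]@ey,f[2]],2),"M",np.round(s["torque"],2),"width",round(s["width"],3))
if __name__=="__main__":st()
E
python3 g.py
```

```text
t 6.05 gauge xy mm [-38.75   3.76] z 0.0586 F fwd,left,up [-0.19  0.06 -3.39] M [-0.03  0.01 -0.02] width 0.264
```

>>> jog_arm:
  rows:
    - [0,0,0.001,0,0,0,10]
    - [0,0,0.002,0,0,0,10]
    - [0,0,0.0025,0,0,0,10]
    - [0,0,0.0025,0,0,0,10]

```text
time: 6.45
tool_pos: [0.5245, 0.0115, 0.0587]
tcp_rot: [1.075, 1.287, -1.072]
wrist_force: [0.0, 0.0, -1.7]
width: 0.264
```

```bash
python3 g.py
```

```text
t 6.45 gauge xy mm [-38.73   1.12] z 0.0587 F fwd,left,up [ 0.05  0.   -1.68] M [0.06 0.01 0.  ] width 0.264
```

>>> jog_arm:
  rows:
    - [0,0,0.001,0,0,0,10]
    - [0,0,0.001,0,0,0,10]
    - [0,0,0.001,0,0,0,10]

```text
time: 6.75
tool_pos: [0.5247, 0.0105, 0.0587]
tcp_rot: [1.075, 1.287, -1.072]
wrist_force: [-0.2, -0.4, -2.1]
width: 0.26
```

```bash
python3 g.py
```

```text
t 6.75 gauge xy mm [-38.74   0.07] z 0.0587 F fwd,left,up [-0.22 -0.34 -2.08] M [ 0.   -0.02 -0.01] width 0.26
```

>>> jog_arm:
  rows:
    - [0,0,0.001,0,0,0,10]
    - [0,0,0.001,0,0,0,10]
    - [0,0,0.001,0,0,0,10]

```text
time: 7.05
tool_pos: [0.5248, 0.0097, 0.0587]
tcp_rot: [1.076, 1.287, -1.072]
wrist_force: [-0.1, 1.0, -2.9]
width: 0.264
```

```bash
python3 g.py
```

```text
t 7.05 gauge xy mm [-38.74  -0.69] z 0.0587 F fwd,left,up [ 0.08  1.02 -2.86] M [ 0.35  0.04 -0.02] width 0.264
```

>>> jog_arm:
  rows:
    - [0,0,0.001,0,0,0,10]
    - [0,0,0.001,0,0,0,10]
    - [0,0,0.001,0,0,0,10]

```text
time: 7.35
tool_pos: [0.5249, 0.0092, 0.0588]
tcp_rot: [1.076, 1.288, -1.072]
wrist_force: [-0.6, 4.0, -0.4]
width: 0.266
```

```bash
python3 g.py
```

```text
t 7.35 gauge xy mm [-38.74  -1.24] z 0.0588 F fwd,left,up [ 0.1   4.1  -0.42] M [ 0.82  0.18 -0.02] width 0.266
```

>>> jog_arm:
  rows:
    - [0,0,-0.001,0,0,0,10]
    - [0,0.004,-0.001,0,0,0,10]
    - [0,0.008,-0.001,0,0,0,10]
    - [0,0.012,-0.001,0,0,0,10]
    - [0,0.016,-0.001,0,0,0,10]
    - [0,0.02,-0.001,0,0,0,10]
    - [0,0.022,-0.001,0,0,0,10]
    - [0,0.022,-0.001,0,0,0,10]

```text
time: 8.15
tool_pos: [0.547, 0.0141, 0.0589]
tcp_rot: [1.077, 1.287, -1.071]
wrist_force: [-0.1, -0.6, -2.8]
width: 0.261
```

```bash
python3 g.py
```

```text
t 8.15 gauge xy mm [-16.11  -0.42] z 0.0589 F fwd,left,up [-0.2  -0.6  -2.84] M [0.04 0.07 0.02] width 0.261
```

>>> jog_arm:
  rows:
    - [0.001,0.001,0,0,0,0,10]
    - [0.002,0.002,0,0,0,0,10]
    - [0.002,0.003,0,0,0,0,10]
    - [0.002,0.004,0,0,0,0,10]
    - [0.002,0.004,0,0,0,0,10]

```text
time: 8.65
tool_pos: [0.5511, 0.0148, 0.0569]
tcp_rot: [1.077, 1.287, -1.071]
wrist_force: [-1.4, 0.9, -2.7]
width: 0.262
```

```bash
python3 g.py
```

```text
t 8.65 gauge xy mm [-11.97  -0.41] z 0.0569 F fwd,left,up [-1.21  1.11 -2.74] M [0.02 0.12 0.02] width 0.262
```

>>> jog_arm:
  rows:
    - [0,0.001,0,0,0,0,10]
    - [0,0.002,0,0,0,0,10]
    - [0,0.002,0,0,0,0,10]

```text
time: 8.95
tool_pos: [0.5533, 0.0152, 0.057]
tcp_rot: [1.077, 1.287, -1.071]
wrist_force: [-1.2, -0.8, -2.6]
width: 0.263
```

```bash
python3 g.py
```

```text
t 8.95 gauge xy mm [-9.78 -0.42] z 0.057 F fwd,left,up [-1.31 -0.6  -2.57] M [-0.02  0.2   0.03] width 0.263
```

>>> jog_arm:
  rows:
    - [0,0.001,0,0,0,0,10]
    - [0,0.0015,0,0,0,0,10]
    - [0,0.0015,0,0,0,0,10]

```text
time: 9.25
tool_pos: [0.5548, 0.0155, 0.057]
tcp_rot: [1.077, 1.287, -1.071]
wrist_force: [-1.4, -0.8, -2.1]
width: 0.264
```

```bash
python3 g.py
```

```text
t 9.25 gauge xy mm [-8.17 -0.4 ] z 0.057 F fwd,left,up [-1.49 -0.51 -2.12] M [0.02 0.21 0.04] width 0.264
```

>>> jog_arm:
  rows:
    - [0,0.001,0,0,0,0,10]
    - [0,0.0015,0,0,0,0,10]
    - [0,0.0015,0,0,0,0,10]

```text
time: 9.55
tool_pos: [0.5559, 0.0157, 0.0569]
tcp_rot: [1.076, 1.287, -1.072]
wrist_force: [-3.3, -0.7, -0.4]
width: 0.257
```

```bash
python3 g.py
```

```text
t 9.55 gauge xy mm [-7.08 -0.42] z 0.0569 F fwd,left,up [-3.34 -0.13 -0.41] M [-0.11  0.55  0.02] width 0.257
```

>>> jog_arm:
  rows:
    - [0,0.001,0,0,0,0,10]
    - [0,0.0015,0,0,0,0,10]
    - [0,0.0015,0,0,0,0,10]

```text
time: 9.85
tool_pos: [0.5564, 0.0158, 0.0567]
tcp_rot: [1.075, 1.289, -1.073]
wrist_force: [-5.9, -1.2, 1.1]
width: 0.264
```

```bash
python3 g.py
```

```text
t 9.85 gauge xy mm [-6.53 -0.39] z 0.0567 F fwd,left,up [-5.99 -0.14  1.1 ] M [-0.27  1.04  0.03] width 0.264
```

>>> jog_arm:
  rows:
    - [0,0.001,0,0,0,0,10]
    - [0,0.0015,0,0,0,0,10]
    - [0,0.0015,0,0,0,0,10]

```text
time: 10.15
tool_pos: [0.5568, 0.0159, 0.0566]
tcp_rot: [1.074, 1.291, -1.075]
wrist_force: [-6.5, -1.8, 2.0]
width: 0.263
```

```bash
python3 g.py
```

```text
t 10.15 gauge xy mm [-6.22 -0.37] z 0.0566 F fwd,left,up [-6.71 -0.59  2.03] M [-0.32  1.23 -0.01] width 0.263
```

>>> jog_arm:
  rows:
    - [0,0.001,0,0,0,0,10]
    - [0,0.002,0,0,0,0,10]
    - [0,0.0023,0,0,0,0,10]
    - [0,0.0023,0,0,0,0,10]

```text
time: 10.55
tool_pos: [0.5572, 0.016, 0.0565]
tcp_rot: [1.071, 1.294, -1.078]
wrist_force: [-8.1, -1.7, 3.9]
width: 0.269
```

```bash
python3 g.py
```

```text
t 10.55 gauge xy mm [-5.79 -0.41] z 0.0565 F fwd,left,up [-8.28 -0.2   3.91] M [-0.33  1.61  0.01] width 0.269
```

Run:
```python
from h import *
s=monitor.read_state();print(R.from_rotvec(s["tcp_rot"]).as_matrix().round(4))
a=.182;ex=np.array([np.cos(a),np.sin(a),0]);print(jog(s["tool_pos"]+.003*ex,a))
```

```text
[[-5.400e-03  9.834e-01  1.813e-01]
 [-6.000e-04  1.813e-01 -9.834e-01]
 [-1.000e+00 -5.500e-03 -4.000e-04]]
(array([-0.   ,  0.003,  0.   ]), array([ 0.0003, -0.0004,  0.0055]))
```

>>> jog_arm:
  rows:
    - [0,0.001,0,0,0,0,10]
    - [0,0.002,0,0,0,0.002,10]
    - [0,0.003,0,0,0,0.003,10]
    - [0,0.003,0,0,0,0.003,10]
    - [0,0.003,0,0,0,0.003,10]

```text
time: 11.05
tool_pos: [0.5576, 0.016, 0.0563]
tcp_rot: [1.069, 1.296, -1.079]
wrist_force: [-9.0, -1.6, 6.1]
width: 0.26
```

```bash
python3 g.py
```

```text
t 11.05 gauge xy mm [-5.37 -0.43] z 0.0563 F fwd,left,up [-9.19  0.06  6.12] M [-0.41  1.87  0.04] width 0.26
```

>>> jog_arm:
  rows:
    - [0,0.002,0,0,0,0.002,10]
    - [0,0.003,0,0,0,0.003,10]
    - [0,0.004,0,0,0,0.004,10]
    - [0,0.004,0,0,0,0.004,10]
    - [0,0.004,0,0,0,0.004,10]
    - [0,0.004,0,0,0,0.004,10]

```text
time: 11.65
tool_pos: [0.5581, 0.0161, 0.0561]
tcp_rot: [1.067, 1.299, -1.082]
wrist_force: [-12.1, -2.1, 8.2]
width: 0.262
```

```bash
python3 g.py
python3 - <<'E'
from h import *
import cv2
i=imaging.read_camera("scene")
cv2.imwrite("pics/g4.png",cv2.resize(i[150:240,260:380],None,fx=6,fy=6,interpolation=cv2.INTER_CUBIC))
E
```

```text
t 11.65 gauge xy mm [-4.87 -0.43] z 0.0561 F fwd,left,up [-12.3    0.15   8.22] M [-0.54  2.49  0.03] width 0.262
```

View pics/g4.png

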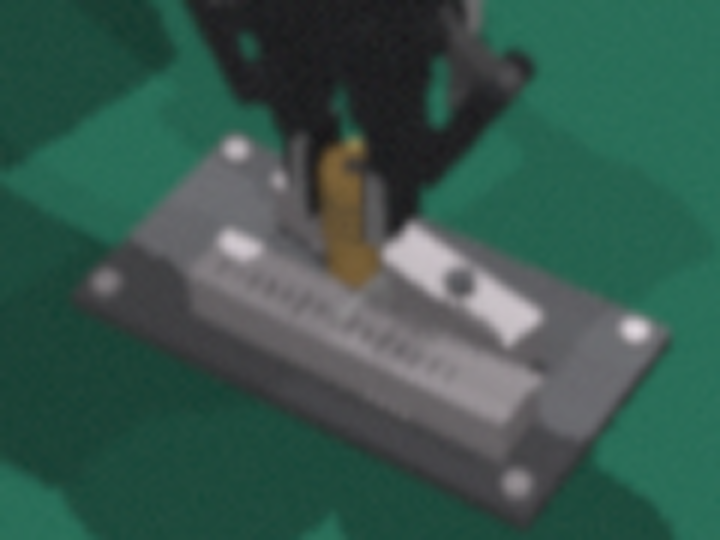

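The bushing is wedged mid-slot at crop (352,275), held at 12.3 N forward with about 0 N net lateral, so fence and jaw bear equally. Drawing it back out.

>>> jog_arm:
  rows:
    - [0,-0.002,0,0,0,0,10]
    - [0,-0.004,0,0,0,0,10]
    - [0,-0.006,0,0,0,0.005,10]
    - [0,-0.008,-0.0005,0,0,0.01,10]
    - [0,-0.01,-0.0005,0,0,0.01,10]
    - [0,-0.014,-0.001,0,0,0.01,10]
    - [0,-0.018,-0.0015,0,0,0.01,10]
    - [0,-0.024,-0.002,0,0,0.01,10]
    - [0,-0.03,-0.003,0,0,0.01,10]
    - [0,-0.03,-0.003,0,0,0.01,10]

```text
time: 12.7
tool_pos: [0.5266, 0.0136, 0.0562]
tcp_rot: [1.072, 1.293, -1.075]
wrist_force: [-0.2, 1.5, -2.9]
width: 0.266
```

```bash
python3 g.py
```

```text
t 12.7 gauge xy mm [-36.25   2.77] z 0.0562 F fwd,left,up [ 0.08  1.48 -2.91] M [-0.03 -0.02  0.01] width 0.266
```

>>> jog_arm:
  rows:
    - [0,-0.01,0,0,0,0,10]
    - [0,-0.02,0,0,0,0,10]
    - [0,-0.03,0,0,0,0,10]
    - [0,-0.04,0,0,0,0,10]
    - [0,-0.052,0,0,0,0,10]
    - [0,-0.052,0,0,0,0,10]
    - [-0.04,-0.052,0,0,0,0,10]
    - [-0.08,-0.052,0,0,0,0,10]
    - [-0.115,-0.052,0,0,0,0,10]
    - [-0.115,-0.052,0,0,0,0,10]
    - [-0.115,-0.052,0,0,0,0,10]

```text
time: 13.8
tool_pos: [0.4768, 0.004, 0.1723]
tcp_rot: [1.073, 1.291, -1.073]
wrist_force: [0.6, 0.4, -3.3]
width: 0.262
```

```bash
python3 g.py
python3 - <<'E'
from h import *
print(jog([.425,.3367,.17],.182))
import cv2
i=imaging.read_camera("scene")
j=imaging.read_camera("top")
k=lambda i,x,y,w,h:cv2.resize(i[y:y+h,x:x+w],(w*5,h*5),interpolation=cv2.INTER_CUBIC)
a=k(i,260,150,120,90)
cv2.imwrite("pics/g5.png",a)
E
```

```text
t 13.8 gauge xy mm [-87.04   2.4 ] z 0.1723 F fwd,left,up [ 0.62  0.29 -3.28] M [0.04 0.01 0.02] width 0.262
(array([ 0.0025,  0.0097, -0.3366]), array([ 0.0011, -0.0006,  0.0004]))
```

View pics/g5.png

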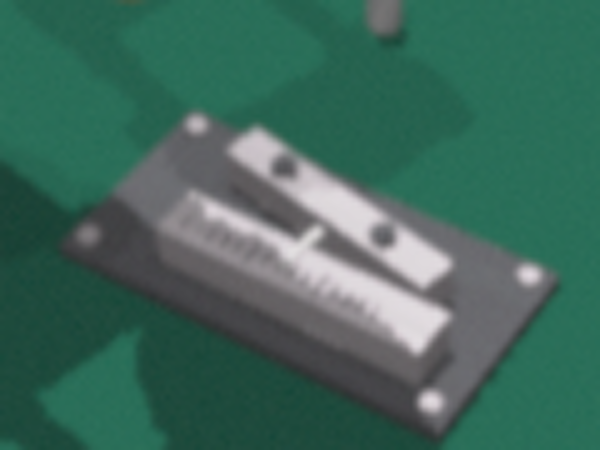

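The pointer index now stands mid-fence at crop (312,238) and stayed there after withdrawal. Carrying the bushing to the tray.

>>> jog_arm:
  rows:
    - [0.0025,0.001,-0.04,0,0,0,10]
    - [0.0025,0.002,-0.08,0,0,0,10]
    - [0.0025,0.003,-0.12,0,0,0,10]
    - [0.0025,0.004,-0.16,0,0,0,10]
    - [0.0025,0.006,-0.2,0,0,0,10]
    - [0.0025,0.007,-0.24,0,0,0,10]
    - [0.0025,0.008,-0.28,0,0,0,10]
    - [0.0025,0.009,-0.32,0,0,0,10]
    - [0.0025,0.0097,-0.3366,0,0,0,10]
    - [0.0025,0.0097,-0.3366,0,0,0,10]
    - [0.0025,0.0097,-0.3366,0,0,0,10]
    - [0.0025,0.0097,-0.3366,0,0,0,10]

```text
time: 15.1
tool_pos: [0.4225, 0.3352, 0.1667]
tcp_rot: [1.07, 1.295, -1.08]
wrist_force: [-0.4, -0.1, -2.7]
width: 0.261
```

Run:
```python
from h import *
print(monitor.read_state()["tool_pos"],jog([.425,.3367,.054],.182))
import cv2
k=lambda i,x,y,w,h:cv2.resize(i[y:y+h,x:x+w],(w*4,h*4),interpolation=cv2.INTER_CUBIC)
cv2.imwrite("pics/g6.png",k(imaging.read_camera("scene"),310,40,120,110))
```

```text
[0.42250203 0.33524113 0.16665765] (array([ 0.1126,  0.0036, -0.0009]), array([ 0.0002, -0.0003,  0.0078]))
```

View pics/g6.png

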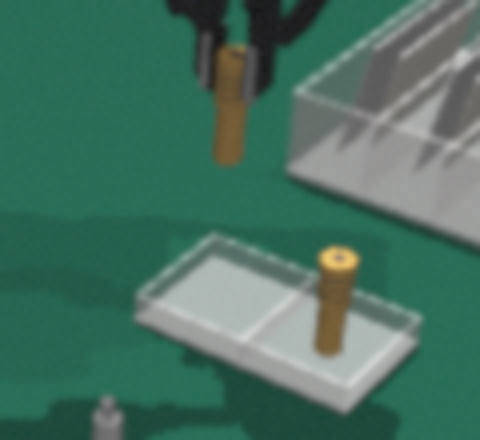

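The bushing hangs upright at crop (230,100) over the tray's near (empty) compartment; the done bushing is still upright in the other half. Lowering.

>>> jog_arm:
  rows:
    - [0.04,0.0036,-0.001,0,0,0.004,10]
    - [0.08,0.0036,-0.001,0,0,0.0078,10]
    - [0.1,0.0036,-0.001,0,0,0.0078,10]
    - [0.108,0.0036,-0.001,0,0,0.0078,10]
    - [0.1126,0.0036,-0.001,0,0,0.0078,10]
    - [0.1126,0.0036,-0.001,0,0,0.0078,10]
    - [0.1126,0.0036,-0.001,0,0,0.0078,10]

```text
time: 15.85
tool_pos: [0.4266, 0.3375, 0.056]
tcp_rot: [1.078, 1.289, -1.071]
wrist_force: [0.8, 0.3, -2.4]
width: 0.261
```

```bash
python3 -c "
from h import *
s=monitor.read_state();print(s['tool_pos'],s['wrist_force'],jog([.425,.3367,.05],.182))"
```

```text
[0.42661722 0.33750922 0.05601086] [ 0.81542054  0.25875196 -2.40243053] (array([ 0.006 , -0.0018,  0.0005]), array([-0.0007, -0.002 , -0.0033]))
```

>>> jog_arm:
  rows:
    - [0.001,0,0,0,0,0,10]
    - [0.002,0,0,0,0,0,10]
    - [0.002,0,0,0,0,0,10]

```text
time: 16.15
tool_pos: [0.427, 0.3378, 0.0546]
tcp_rot: [1.078, 1.289, -1.07]
wrist_force: [-0.0, -0.2, -2.8]
width: 0.257
```

>>> jog_arm:
  rows:
    - [0.001,0,0,0,0,0,10]
    - [0.002,0,0,0,0,0,10]
    - [0.003,0,0,0,0,-0.003,10]
    - [0.003,0,0,0,0,-0.003,10]

```text
time: 16.55
tool_pos: [0.4268, 0.3377, 0.0513]
tcp_rot: [1.076, 1.291, -1.073]
wrist_force: [0.5, -0.3, -2.0]
width: 0.262
```

>>> jog_arm:
  rows:
    - [0.001,0,0,0,0,0,10]
    - [0.0015,0,0,0,0,0,10]
    - [0.0015,0,0,0,0,0,10]

```text
time: 16.85
tool_pos: [0.4269, 0.3378, 0.0501]
tcp_rot: [1.076, 1.291, -1.073]
wrist_force: [-0.8, -0.1, -0.4]
width: 0.262
```

>>> jog_arm:
  rows:
    - [0.0007,0,0,0,0,0,10]
    - [0.0007,0,0,0,0,0,10]
    - [0.0005,0,0,0,0,0,35]
    - [0.0005,0,0,0,0,0,45]
    - [0,0,0,0,0,0,50]
    - [0,0,0,0,0,0,50]
    - [-0.02,0,0,0,0,0,50]
    - [-0.06,0,0,0,0,0,50]
    - [-0.11,0,0,0,0,0,50]
    - [-0.15,0,0,0,0,0,50]
    - [-0.15,0.02,0.05,0,0,0,50]
    - [-0.15,0.02,0.1,0,0,0,50]
    - [-0.15,0.02,0.15,0,0,0,50]
    - [-0.15,0.02,0.2,0,0,0,50]
    - [-0.15,0.02,0.2,0,0,0,50]
    - [-0.15,0.02,0.2,0,0,0,50]
    - [-0.15,0.02,0.2,0,0,0,50]

```text
time: 18.55
tool_pos: [0.4826, 0.145, 0.1996]
tcp_rot: [1.077, 1.291, -1.073]
wrist_force: [-0.2, 0.3, 0.4]
width: 0.501
```

Run:
```python
from h import *
import cv2
k=lambda i,x,y,w,h:cv2.resize(i[y:y+h,x:x+w],(w*4,h*4),interpolation=cv2.INTER_CUBIC)
s=imaging.read_camera("scene")
cv2.imwrite("pics/g7.png",np.hstack([k(s,255,80,180,150)]))
```

```text
(no output)
```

View pics/g7.png

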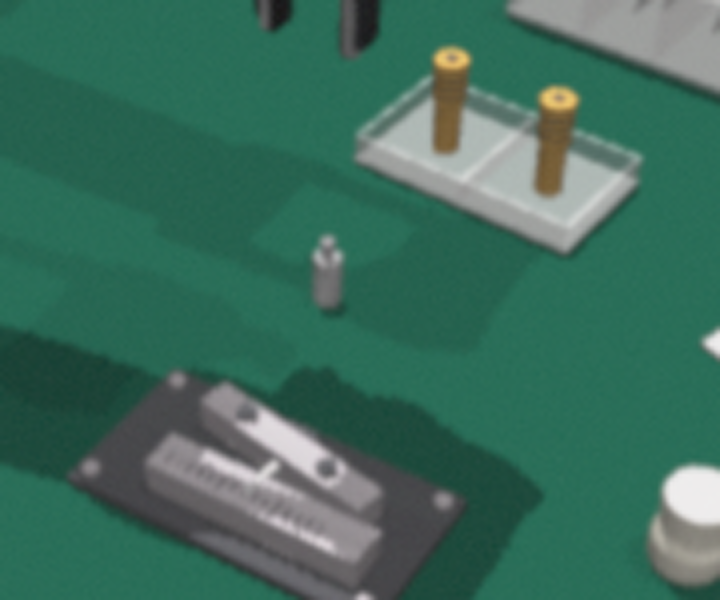

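The bushing stands upright in the empty compartment (crop 447,150). The done bushing and the standoff are undisturbed, and the pointer index is still mid-fence (crop 270,467). The arm is clear, so I'm handing in.

```bash
python3 -c "
from workcell import finish_job
print(finish_job())"
```

```text
the job is handed in; nothing more can be done
None
```

I gauged the bushing and stood it in the empty compartment of the tray. I handed the job in at about 18.6 s of the 59 s allowed; no verdict is reported.

- **Gauging:** I slid the bushing in from the wide end, found the fence with a light touch of about 4 N, then pushed forward in small steps. It ended wedged at 12.3 N forward with about 0 N net sideways force, so fence and jaw were bearing about equally. I could not read the separate fence and jaw forces. The 12.3 N and the near-zero sideways force suggest each was above 4 N. I took each to be under 22 N because 12 N is the push you named for wedging.
- **Pointer:** The bushing alone drove it, with the fingertips kept about 56 mm above the bench, clear of the pointer's 33 mm top. After withdrawal the index stayed mid-fence. I did not measure its final position exactly; my estimate puts its rear face about 1.5 mm short of to 0.5 mm beyond the jaw's origin, inside the allowed range.
- **Final picture:** The bushing stands upright in the empty compartment. The done bushing and the standoff look undisturbed, and the arm was clear of everything. I did not recheck the collar, pliers, driver, jar and cover in detail, but the arm never went near them at low height.
- **Disagreement:** The two cameras differed by 2–3 mm on the gauge's position. I settled the sideways position by touching the fence instead.

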